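# Set out the painter's serving board

### The arm

A 6-joint arm with a two-finger parallel gripper is mounted at the origin on a cart in front of the work surface, level with it; the furniture and walls round the work are solid. World frame = base frame: x ahead of the robot, y to its left, z up, the work surface at z = 0. Lengths are in m, angles in degrees, forces in N, time in s.
With the tool pointing down it reaches from about 0.4 to 0.825 m from the base axis. Payload 7 kg.
Tool frame: the origin (TCP) lies midway between the tips of the shut fingers; the grasp point (between the pads) lies 19 mm behind it; z points along the fingers, y is the line along which they close (so a half turn about z gives the same grasp; the last joint's range is limited). The gripper opens to 88 mm and grips with 3 to 60 N. Pads are 19 mm wide; open, the fingers measure 130 mm over their backs; the gripper's body (78 mm by 193 mm) begins 47 mm behind the grasp point.
Start: joints at [-49.498, 20.546, 0.682, 0, -70.136, -16.507], TCP at [0.274, -0.617, 0.227] pointing down, gripper open.
Joint ranges: [-176.03, 176.03], [-82.01, 121.73], [-58.28, 71.71], [-173.87, 95.51], [-174.79, -0.11], [-173.66, 173.66]. Speed limits (degrees/s): [136.94, 136.94, 172.46, 180, 180, 180].

### API

Orientations are given as [roll, pitch, yaw] about the fixed x, y, z axes, in that order (R = Rz(yaw) Ry(pitch) Rx(roll)).
In Python, from plant import ctrl gives the robot as it stands.
- The arm moves only by the tool step_arm, never from a script. Its argument "rows" is a list of rows, each a list of 3 entries, a list of its own where there are three numbers: the closure, from 0 (fully open) to 1 (shut), then the shift along the world's x, y, z in mm, then the turn, a rotation vector about the world's x, y, z in rad. A call has exactly 5 rows; each row is the pose to reach, as a shift and turn from the pose commanded when the call began; what a row does not reach only later rows make up. A row lasts 1/12 s, in which the tool goes at most 41.7 mm and 7.16 degrees, less where a joint would pass 70% of its speed; a pose out of reach is approached as far as the arm can. A call with a gripper value outside its range is refused whole. The fingers move at their own pace and stop on an object; the grip force is fixed at half the most. Time passes only in rows, so rows that repeat a pose let the fingers close, or fill a call up. It gives the time, the measured TCP pose, the force, the opening and the grip force at its end, in the units of the state.
- ctrl.get_obs(): the state, without advancing time (a new reading comes with each control period).
- ctrl.snapshot(name): name is "scene" or "top" or "wrist"; returns the picture (400x640x3 uint8, red, green, blue); there is no depth.
- ctrl.camera_model(name): a dict with "intrinsics" (3x3 intrinsics, pixels), "distortion" ([k1, k2, p1, p2, k3] as OpenCV has them; the pictures are not rectified), "R" (3x3) and "t" (3): a world point X has camera coordinates R X + t. Camera axes: x right, y down, z forward; pixel columns grow to the right and rows downward; lengths in m; the calibration is good to about 2 mm. A picture is of the moment at which its call begins: read the wrist's pose just before it. camera_model takes no time and is no camera call; for the wrist camera it gives the pose at the moment of the call.
- ctrl.close_job(): hands the job in; it is judged then, once.
The state is a dict: "clock": time; "joint_pos": joint angles; "qvel": joint speeds; "tau": joint torques, N m; "tool_pos": TCP position; "orientation": TCP orientation; "force": force on the tool from outside, world axes, zero at the start; "moment": the same for the moment, N m; "opening": finger opening in m; "gripper_force": force on a finger pad.
Only numpy, scipy, OpenCV 4.12 (cv2) and the standard library are available. Lean on these libraries where they do the work, as an engineer would, in place of code of your own. Each camera call takes 0.05 s, during which the arm holds its last target. There are 200 camera calls.

### The job

Set out the dark wooden serving board for a painting session: stand the larger metal dipper in the middle of the round coaster and the smaller dipper in the middle of the square coaster, lay the cork sanding block flat on the bare middle of the board midway between the two coasters, its long side across the board's length, and put the grey putty rubber flat on the middle of the block, lying lengthwise along it. Keep the dippers upright on the way, and leave the two charcoal sticks lying where they are.

Things in the scene. Friction and masses are not known exactly. Their poses are not given: they have to be found in the camera images.
- board: dark wooden serving board lying fixed on the table, 84 x 240 x 8 mm, its top 8 mm above the table; origin at the centre of its underside; x runs across the board (84 mm, away from the robot), y along its length (240 mm, to the left), z up; a fixed tube wringer 120 mm tall stands just beyond its right-hand end
- coaster_round: white round ceramic coaster, 72 mm across and 4 mm thick, fixed on the board near one end, 85 mm from the board's middle; its top is 12 mm above the table; origin at the centre of its underside
- coaster_square: white square ceramic coaster, 66 x 66 x 4 mm, fixed on the board near the other end, 85 mm from the board's middle; its top is 12 mm above the table; origin at the centre of its underside
- dipper_large_centre (a point): the larger dipper: round open metal tin with a painted-in clear filling (rigid), 60 mm across, 33 mm high, about 0.05 kg, standing on the table; the point is its centre, 16.5 mm above its underside, z up; grasp it across from outside
- dipper_small_centre (a point): the smaller dipper: round open metal tin with an amber filling (rigid), 50 mm across, 21 mm high, about 0.05 kg, standing on the table; the point is its centre, 10.5 mm above its underside, z up; grasp it across from outside
- sanding_block_centre (a point): brown cork sanding block, 40 x 70 x 24 mm, about 0.04 kg, lying flat; the point is its centre, 12 mm above its underside; x is its 40 mm width, y its 70 mm length, z up
- putty_rubber_centre (a point): small grey putty rubber (eraser, rigid), 26 x 42 x 12 mm, about 0.02 kg, lying flat; the point is its centre, 6 mm above its underside; x is its 26 mm width, y its 42 mm length, z up
- charcoal_long_centre (a point): loose black charcoal stick, 9 x 79 x 9 mm, lying along its y axis among the things; not to be moved; the point is its centre
- charcoal_mid_centre (a point): loose black charcoal stick, 9 x 67 x 9 mm, lying along its y axis among the things; not to be moved; the point is its centre
There are look-alikes about, which are no part of the job. Leave any green look-alike of the part that bears dipper_large_centre alone.

How it is judged (in metres and radians):
At the end, for the whole second after the job is handed in: Each dipper upright within 12 mm of its coaster's centre; block on the board, within 12 mm (along, across) of its middle, length across the board within 0.2 rad; rubber flat on the block within 10 mm of its centre, lengthwise within 0.25 rad; all released, at rest (horizontal distance between dipper_large_centre and coaster_round below 0.012 m and height (world z) of dipper_large_centre between 0.0245 and 0.0325 m and angle between each of dipper_large_centre, dipper_small_centre's own z axis and vertical below 0.08 rad and horizontal distance between dipper_small_centre and coaster_square below 0.012 m and height (world z) of dipper_small_centre between 0.0185 and 0.0265 m and x of sanding_block_centre in the frame of board between -0.012 and 0.012 m and y of sanding_block_centre in the frame of board between -0.012 and 0.012 m and height (world z) of sanding_block_centre between 0.016 and 0.024 m and angle between the y axis of sanding_block_centre and the x axis of board, either way round below 0.2 rad and horizontal distance between putty_rubber_centre and sanding_block_centre below 0.01 m and height (world z) of putty_rubber_centre between 0.034 and 0.042 m and angle between putty_rubber_centre's own z axis and vertical below 0.1 rad and angle between the y axis of putty_rubber_centre and the y axis of sanding_block_centre, either way round below 0.25 rad and linear speed of each of dipper_large, dipper_small, sanding_block, putty_rubber below 0.01 m/s and angular speed of each of dipper_large, dipper_small, sanding_block, putty_rubber below 0.1 rad/s); the robot touches nothing.
It fails at once if a charcoal stick is moved by more than 20 mm (distance of any of charcoal_long_centre, charcoal_mid_centre from where it was at the start of the episode above 0.02 m).
It fails at once if a dipper is tipped by more than 0.5 rad (angle between any of dipper_large_centre, dipper_small_centre's own z axis and vertical above 0.5 rad).
It also fails if it takes over 93 s, if anything falls off the work surface, if the arm or the gripper's body presses on something with over 40 N, if the wrist force passes 120 N, or if a joint passes its speed limit or range.

## Working session

There is one attempt and no reset: what is moved stays moved. The work goes in short steps, Python scripts to look and compute and a tool call to move; the robot and the scene stay as the last step left them, time stands still between calls to the robot, and variables do not carry over. Pictures are saved under pics/ and viewed, at most 14 in all, crops included, and the job is handed in when it is done.

Besides the shell and the picture viewer there is one more tool, called after "Call:" as name(argument=value, ...) on one line, values as JSON. step_arm: Moves the arm, as the interface text tells. Its arguments: {"type":"object","properties":{"rows":{"type":"array"}},"required":["rows"]}

```bash
mkdir -p pics; ls; python3 - <<'E'
from plant import ctrl
import cv2
for n in("scene","top"):
    cv2.imwrite(f"pics/{n}0.png",ctrl.snapshot(n)[:,:,::-1])
    m=ctrl.camera_model(n);print(n,m)
print(ctrl.get_obs())
E
```

```text
pics
scene {'intrinsics': array([[440.11758197,   0.        , 318.52031266],
       [  0.        , 440.11758197, 200.79758787],
       [  0.        ,   0.        ,   1.        ]]), 'distortion': array([0.02068164, 0.        , 0.        , 0.        , 0.        ]), 'R': array([[-0.74886611, -0.66261416,  0.01191701],
       [-0.49178093,  0.54356211, -0.68021449],
       [ 0.44424212, -0.51525014, -0.73291625]]), 't': array([0.54057353, 0.08909033, 0.91244155])}
top {'intrinsics': array([[375.49113871,   0.        , 318.48589894],
       [  0.        , 375.49113871, 197.21607659],
       [  0.        ,   0.        ,   1.        ]]), 'distortion': array([0.02761365, 0.        , 0.        , 0.        , 0.        ]), 'R': array([[ 0.02293949, -0.99973294, -0.00279709],
       [-0.99926817, -0.02284299, -0.03068114],
       [ 0.03060905,  0.00349885, -0.99952531]]), 't': array([0.28048765, 0.43146551, 0.9838297 ])}
{'clock': 0.1, 'joint_pos': array([-4.94975417e+01,  2.05876331e+01,  6.40834259e-01, -1.84903361e-02,
       -7.01374866e+01, -1.65062417e+01]), 'qvel': array([ 0.0702647 ,  0.00194177,  0.12333613,  0.00666376,  0.04667593,
       -0.0164498 ]), 'tau': array([-1.53710178e-03, -5.84163988e+01,  2.93750471e+01,  7.01545134e+00,
        1.01337489e-02, -4.21805601e-05]), 'tool_pos': array([ 0.27430336, -0.61627625,  0.22572437]), 'orientation': array([ 1.79914249e+02, -7.28262353e-03, -1.56010073e+02]), 'force': array([ 0.00316322, -0.50044315, -0.41047168]), 'moment': array([-0.0149371 , -0.01545096,  0.01405649]), 'gripper_force': 0.0, 'opening': 0.08777850009545332}
```

View pics/top0.png

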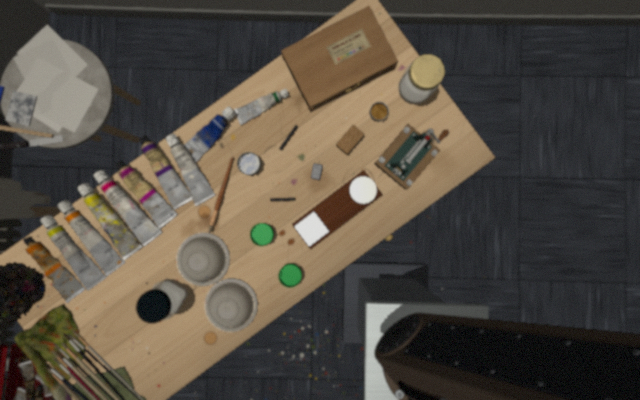

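View pics/scene0.png

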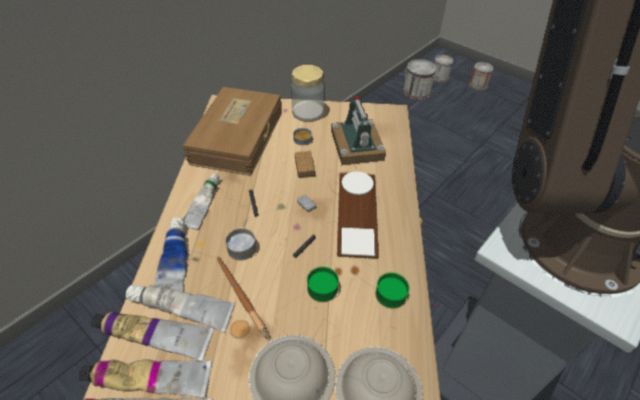

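The top view shows the round coaster at about (363,190), the square coaster at (311,229) and the large dipper at (249,163). The small amber dipper is at (379,112), the block at (350,139) and the rubber at (316,172). The charcoal sticks are at (289,137) and (283,199), and the green look-alikes at (262,234) and (290,274). The scene view agrees with this.

```bash
cat >h.py <<'E'
import numpy as np,cv2
from plant import ctrl
def ray(m,uv,z):
    uv=np.array(uv,float).reshape(-1,1,2)
    n=cv2.undistortPoints(uv,m["intrinsics"],np.array(m["distortion"]))[:,0]
    R=np.array(m["R"]);c=-R.T@np.array(m["t"])
    d=np.c_[n,np.ones(len(n))]@R
    return c+d*((z-c[2])/d[:,2])[:,None]
def proj(m,X):
    return cv2.projectPoints(np.array(X,float).reshape(-1,3),cv2.Rodrigues(np.array(m["R"]))[0],np.array(m["t"]),m["intrinsics"],np.array(m["distortion"]))[0][:,0]
E
python3 - <<'E'
from h import *
m=ctrl.camera_model("top")
for n,uv,z in [("round",(363,190),.012),("square",(311,229),.012),("large",(249,163),.033),("small",(379,112),.021),("block",(350,139),.024),("rubber",(316,172),.012),("ch1",(289,137),.009),("ch2",(283,199),.009),("g",(262,234),.03),("wringer",(410,155),.06),("jar",(422,80),.1)]:
    print(n,ray(m,uv,z).round(3))
im=cv2.imread("pics/top0.png")[90:260,230:430]
cv2.imwrite("pics/c.png",cv2.resize(im,None,fx=3.5,fy=3.5,interpolation=cv2.INTER_CUBIC))
w=ctrl.camera_model("wrist");print(w)
E
```

```text
round [[0.446 0.174 0.012]]
square [[0.341 0.308 0.012]]
large [[0.508 0.471 0.033]]
small [[0.651 0.137 0.021]]
block [[0.578 0.212 0.024]]
rubber [[0.491 0.298 0.012]]
ch1 [[0.582 0.372 0.009]]
ch2 [[0.418 0.384 0.009]]
g [[0.326 0.433 0.03 ]]
wringer [[0.534 0.064 0.06 ]]
jar [[0.709 0.048 0.1  ]]
{'intrinsics': array([[279.38245449,   0.        , 320.53119193],
       [  0.        , 279.38245449, 204.03329046],
       [  0.        ,   0.        ,   1.        ]]), 'distortion': array([0.00190623, 0.        , 0.        , 0.        , 0.        ]), 'R': array([[-0.40644989,  0.91367186,  0.00149003],
       [ 0.88073852,  0.39136444,  0.26670873],
       [ 0.24310112,  0.10971606, -0.96377603]]), 't': array([ 0.67318173, -0.03273523,  0.390688  ])}
```

View pics/c.png

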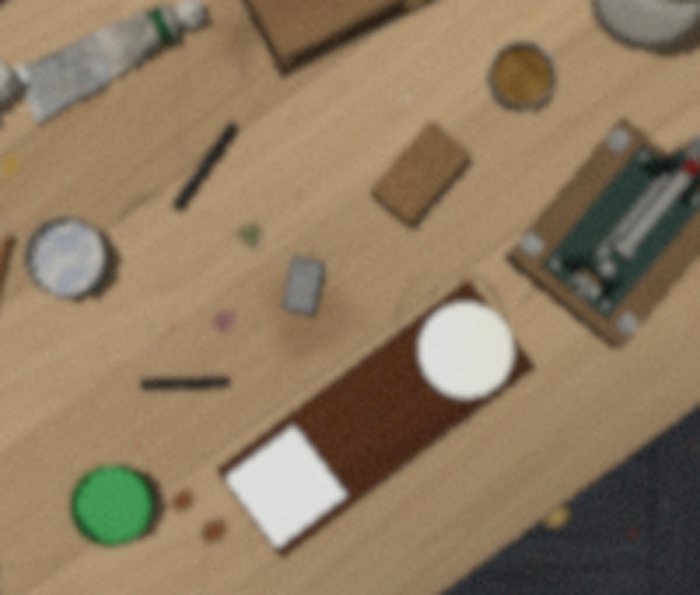

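The crop is top pixels times 3.5, offset (230,90). It shows the block corners (433,124), (470,158), (412,226) and (373,192), and the rubber corners (297,257), (325,263), (308,316) and (283,306). The round coaster centre is (465,350), the square one (286,487), the large dipper (67,258) and the small dipper (521,75).

```bash
python3 - <<'E'
from h import *
m=ctrl.camera_model("top")
def w(p,z): return ray(m,np.array(p,float).reshape(-1,2)/3.5-.36+[230,90],z)[:,:2]*1000
r=w((465,350),.012)[0];s=w([(293,426),(348,493),(280,548),(225,480)],.012).mean(0)
d=s-r;print("round",r,"sq",s,"dist",np.hypot(*d),"ang",np.degrees(np.arctan2(d[1],d[0])),"mid",(r+s)/2)
print("large",w((67,258),.033),"small",w((521,75),.021))
for n,c,z in[("block",[(433,124),(470,158),(412,226),(373,192)],.024),("rub",[(297,257),(325,263),(308,316),(283,306)],.012),("ch1",[(235,127),(180,206)],.009),("ch2",[(143,384),(228,381)],.009)]:
    q=w(c,z);l=(q[1]-q[2]) if len(q)>2 else q[0]-q[1]
    print(n,q.mean(0),np.hypot(*l),"long axis ang",np.degrees(np.arctan2(l[1],l[0])))
E
```

```text
round [447.31115096 175.22175769] sq [341.91839655 306.67940345] dist 168.48960000991227 ang 128.71998934104528 mid [394.61477375 240.95058057]
large [[507.24444018 471.64213088]] small [[653.24795802 138.63333768]]
block [576.20601014 211.11438116] 66.59355593977087 long axis ang -39.12562312844243
rub [493.08105428 297.63836155] 41.915496906662234 long axis ang -16.4390576599338
ch1 [581.82748337 372.07036374] 72.87459698271621 long axis ang -33.351510632232994
ch2 [418.20988466 384.5405619 ] 63.96467636350344 long axis ang 93.33161024352216
```

Call:
step_arm(rows=[[0,[12,33,0],[0,0,0.08]],[0,[24,66,0],[0,0,0.16]],[0,[36,99,0],[0,0,0.24]],[0,[48,132,0],[0,0,0.32]],[0,[60,165,0],[0,0,0.41]]])

```text
clock: 0.52
tool_pos: [0.3344, -0.45, 0.2261]
orientation: [180.0, 0.0, -132.3]
force: [0.0, 1.2, -0.1]
opening: 0.0876
gripper_force: 0.0
```

Call:
step_arm(rows=[[0,[12,33,0],[0,0,0.08]],[0,[24,66,0],[0,0,0.16]],[0,[36,99,0],[0,0,0.24]],[0,[48,132,0],[0,0,0.32]],[0,[60,165,0],[0,0,0.41]]])

```text
clock: 0.93
tool_pos: [0.3945, -0.285, 0.2264]
orientation: [180.0, 0.0, -108.8]
force: [0.9, -0.2, -0.3]
opening: 0.0875
gripper_force: 0.0
```

Call:
step_arm(rows=[[0,[12,33,0],[0,0,0.08]],[0,[24,66,0],[0,0,0.16]],[0,[36,99,0],[0,0,0.24]],[0,[48,132,0],[0,0,0.32]],[0,[60,165,0],[0,0,0.41]]])

```text
clock: 1.35
tool_pos: [0.4545, -0.1199, 0.2266]
orientation: [-180.0, 0.0, -85.3]
force: [1.1, -0.6, -0.8]
opening: 0.0875
gripper_force: 0.0
```

Call:
step_arm(rows=[[0,[12,33,0],[0,0,0.08]],[0,[24,66,0],[0,0,0.16]],[0,[36,99,0],[0,0,0.24]],[0,[48,132,0],[0,0,0.32]],[0,[60,165,0],[0,0,0.41]]])

```text
clock: 1.77
tool_pos: [0.5145, 0.0451, 0.2265]
orientation: [180.0, 0.0, -61.8]
force: [0.9, -0.3, -0.1]
opening: 0.0876
gripper_force: 0.0
```

Call:
step_arm(rows=[[0,[12,33,0],[0,0,0.08]],[0,[24,66,0],[0,0,0.16]],[0,[36,99,0],[0,0,0.24]],[0,[49,132,0],[0,0,0.32]],[0,[62,166,0],[0,0,0.395]]])

```text
clock: 2.18
tool_pos: [0.5765, 0.211, 0.2263]
orientation: [180.0, 0.0, -39.2]
force: [-0.2, -0.4, -0.6]
opening: 0.0876
gripper_force: 0.0
```

```bash
python3 - <<'E'
from h import *
m=ctrl.camera_model("wrist");im=ctrl.snapshot("wrist")[:,:,::-1].copy()
import pickle;pickle.dump(m,open("w1.pkl","wb"))
cv2.imwrite("pics/w1raw.png",im)
X=dict(large=(.507,.472,.033),small=(.653,.139,.021),block=(.576,.211,.024),rub=(.493,.298,.012),rnd=(.447,.175,.012),sq=(.342,.307,.012))
for k,p in X.items():
    q=proj(m,p)[0];print(k,q.round())
E
```

```text
large [214. 328.]
small [326.  97.]
block [320. 183.]
rub [310. 261.]
rnd [397. 234.]
sq [367. 331.]
```

View pics/w1raw.png

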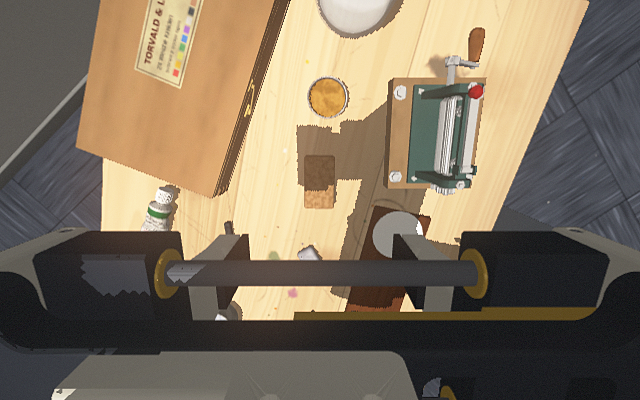

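The wrist view shows the block's top at (304–335, 154–208) and the small dipper's rim centre at (328,97). The body's long side lies along the closing line. Both match the predictions within 2 px.

```bash
python3 - <<'E'
from h import *
import pickle
m=pickle.load(open("w1.pkl","rb"))
f=lambda p,z:(ray(m,p,z)*1000).round(1)[:,:2]
q=f([(305,155),(335,155),(335,208),(304.5,208)],.024);print(q,q.mean(0))
print("small",f((328,97),.021))
t=ctrl.camera_model("top")
for h in(.03,.05,.07): print(h,"box wrist corner",f((216,196),h),"top corner",(ray(t,(308,108),h)*1000).round(), "jar",f((358,0),h))
E
```

```text
[[616.1 203.5]
 [591.9 173.8]
 [536.6 217.7]
 [562.5 249.5]] [576.775 211.125]
small [[651.9 137. ]]
0.03 box wrist corner [[649.3 327.2]] top corner [[655. 323.  30.]] jar [[708.3  50. ]]
0.05 box wrist corner [[648.2 318.1]] top corner [[650. 322.  50.]] jar [[703.9  56.5]]
0.07 box wrist corner [[647.2 309. ]] top corner [[644. 321.  70.]] jar [[699.6  63.1]]
```

Call:
step_arm(rows=[[0,[0,0,-36],[0,0,0]],[0,[0,0,-74],[0,0,0]],[0,[0,0,-112],[0,0,0]],[0,[0,0,-148],[0,0,0]],[0,[0,0,-175],[0,0,0]]])

```text
clock: 2.65
tool_pos: [0.5749, 0.2084, 0.0482]
orientation: [179.8, 0.1, -39.4]
force: [0.4, -0.2, 0.4]
opening: 0.0875
gripper_force: 0.0
```

Call:
step_arm(rows=[[0,[0,0,-20],[0,0,0]],[0,[0,0,-38],[0,0,0]],[0,[0,0,-45],[0,0,0]],[0.8,[0,0,-45],[0,0,0]],[0.8,[0,0,-45],[0,0,0]]])

```text
clock: 3.07
tool_pos: [0.5766, 0.2093, 0.0068]
orientation: [180.0, -0.0, -39.4]
force: [-0.2, 0.0, 0.4]
opening: 0.0793
gripper_force: 0.0
```

Call:
step_arm(rows=[[0.8,[0,0,0],[0,0,0]],[0.8,[0,0,0],[0,0,0]],[0.8,[0,0,0],[0,0,0]],[0.8,[0,0,0],[0,0,0]],[0.8,[0,0,0],[0,0,0]]])

```text
clock: 3.48
tool_pos: [0.5767, 0.2095, 0.0072]
orientation: [-179.9, -0.0, -39.4]
force: [-0.7, -1.1, -0.7]
opening: 0.0467
gripper_force: 0.0
```

Call:
step_arm(rows=[[0.8,[0,0,0],[0,0,0]],[0.8,[0,0,0],[0,0,0]],[0.8,[0,0,0],[0,0,0]],[0.8,[0,0,10],[0,0,0]],[0.8,[0,0,30],[0,0,0]]])

```text
clock: 3.9
tool_pos: [0.5747, 0.2082, 0.0348]
orientation: [179.7, 0.1, -39.4]
force: [-0.1, -0.8, -1.2]
opening: 0.0398
gripper_force: 30.0
```

Call:
step_arm(rows=[[0.8,[-6,2,30],[0,0,0.11]],[0.8,[-18,4,50],[0,0,0.22]],[0.8,[-30,7,60],[0,0,0.33]],[0.8,[-45,9,60],[0,0,0.44]],[0.8,[-60,11,60],[0,0,0.55]]])

```text
clock: 4.32
tool_pos: [0.5163, 0.2207, 0.0981]
orientation: [-179.9, -0.1, -7.6]
force: [-0.1, 0.3, -0.4]
opening: 0.0402
gripper_force: 30.0
```

Call:
step_arm(rows=[[0.8,[-15,2,0],[0,0,0.1]],[0.8,[-35,6,0],[0,0,0.2]],[0.8,[-55,10,0],[0,0,0.3]],[0.8,[-75,14,0],[0,0,0.41]],[0.8,[-90,17,0],[0,0,0.52]]])

```text
clock: 4.73
tool_pos: [0.4251, 0.2372, 0.097]
orientation: [-180.0, 0.0, 22.2]
force: [-0.8, -0.6, -0.4]
opening: 0.0396
gripper_force: 30.0
```

Call:
step_arm(rows=[[0.8,[-10,1,0],[0,0,0.1]],[0.8,[-20,2,0],[0,0,0.2]],[0.8,[-28,3,0],[0,0,0.293]],[0.8,[-32,3,0],[0,0,0.293]],[0.8,[-32,3,0],[0,0,0.293]]])

```text
clock: 5.15
tool_pos: [0.3939, 0.2403, 0.0971]
orientation: [-180.0, -0.0, 38.6]
force: [0.3, 0.3, -0.7]
opening: 0.0399
gripper_force: 30.0
```

```bash
python3 - <<'E'
from h import *
m=ctrl.camera_model("wrist");im=ctrl.snapshot("wrist")[:,:,::-1].copy()
import pickle;pickle.dump(m,open("w2.pkl","wb"))
cv2.imwrite("pics/w2.png",im)
E
```

```text
(no output)
```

View pics/w2.png

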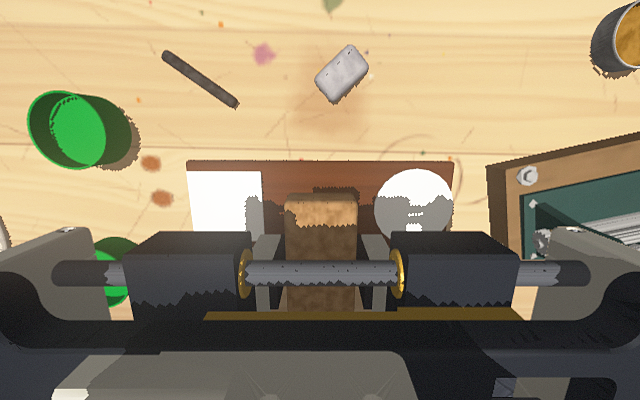

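The wrist view shows the board's far corners at (187,160) and (454,162), the held block centred over the gap, and the rubber centred near (342,74).

```bash
python3 - <<'E'
from h import *
import pickle
m=pickle.load(open("w2.pkl","rb"))
f=lambda p,z:(ray(m,p,z)*1000)[:,:2]
q=f([(187.5,161),(453.5,162.5)],.008);d=q[0]-q[1];L=np.hypot(*d);u=d/L;n=np.array([u[1],-u[0]])
print(q,L,np.degrees(np.arctan2(u[1],u[0])),"mid",q.mean(0)-42*n)
r=f([(349,44),(369,62),(338,103),(315,82)],.012);print("rub",r,r.mean(0))
e=f([(374,200),(454,200)],.012);print("round widest",e,e.mean(0))
E
```

```text
[[352.83261823 359.24605548]
 [498.08531749 174.88320866]] 234.70834226668316 128.23327350873984 mid [392.46806736 241.0723162 ]
rub [[511.22086559 307.04802623]
 [511.33531711 286.42516503]
 [472.40105927 286.1491419 ]
 [473.15908243 310.82288506]] [492.0290811  297.61130455]
round widest [[429.01478597 208.31521235]
 [473.92019078 151.97751781]] [451.46748838 180.14636508]
```

Call:
step_arm(rows=[[0.8,[0,0,-25],[0,0,0]],[0.8,[0,1,-50],[0,0,0]],[0.8,[0,1,-70],[0,0,0]],[0.8,[0,1,-79],[0,0,0]],[0.8,[0,1,-81.5],[0,0,0]]])

```text
clock: 5.62
tool_pos: [0.3941, 0.2402, 0.0144]
orientation: [179.9, 0.2, 38.6]
force: [-12.9, -4.6, 37.2]
opening: 0.0396
gripper_force: 30.0
```

Call:
step_arm(rows=[[0.8,[0,0,0],[0,0,0]],[0.3,[0,0,0],[0,0,0]],[0.3,[0,0,0],[0,0,0]],[0.3,[0,0,0],[0,0,0]],[0.3,[0,0,0],[0,0,0]]])

```text
clock: 6.03
tool_pos: [0.3947, 0.2415, 0.0154]
orientation: [-180.0, -0.0, 38.7]
force: [0.0, 0.3, -0.5]
opening: 0.0591
gripper_force: 0.0
```

Call:
step_arm(rows=[[0.3,[0,0,20],[0,0,0]],[0.3,[0,0,50],[0,0,0]],[0.3,[0,0,85],[0,0,-0.1]],[0.3,[10,5,120],[0,0,-0.2]],[0.3,[25,13,140],[0,0,-0.3]]])

```text
clock: 6.45
tool_pos: [0.42, 0.2548, 0.1595]
orientation: [-179.9, -0.2, 21.3]
force: [1.3, 0.8, -0.1]
opening: 0.0613
gripper_force: 0.0
```

Call:
step_arm(rows=[[0.3,[20,12,0],[0,0,-0.1]],[0.3,[40,24,0],[0,0,-0.2]],[0.3,[60,36,0],[0,0,-0.3]],[0.3,[72,43,0],[0,0,-0.41]],[0.3,[72,43,0],[0,0,-0.52]]])

```text
clock: 6.87
tool_pos: [0.4937, 0.2986, 0.1548]
orientation: [-180.0, -0.0, -8.6]
force: [0.1, -0.2, 0.3]
opening: 0.0613
gripper_force: 0.0
```

Call:
step_arm(rows=[[0.3,[0,0,0],[0,0,0]],[0.3,[0,0,0],[0,0,0]],[0.3,[0,0,0],[0,0,0]],[0.3,[0,0,0],[0,0,0]],[0.3,[0,0,0],[0,0,0]]])

```text
clock: 7.28
tool_pos: [0.4912, 0.2973, 0.1554]
orientation: [-180.0, -0.0, -8.2]
force: [-0.3, -0.7, -0.2]
opening: 0.0615
gripper_force: 0.0
```

```bash
python3 - <<'E'
from h import *
m=ctrl.camera_model("wrist");im=ctrl.snapshot("wrist")[:,:,::-1].copy()
import pickle;pickle.dump(m,open("w3.pkl","wb"))
cv2.imwrite("pics/w3.png",im)
print(proj(m,[(.492,.298,.012),(.394,.241,.032),(.507,.472,.033)]))
E
```

```text
[[320.14964547 191.95223184]
 [382.75424371 273.03003795]
 [153.2468416  205.79626059]]
```

View pics/w3.png

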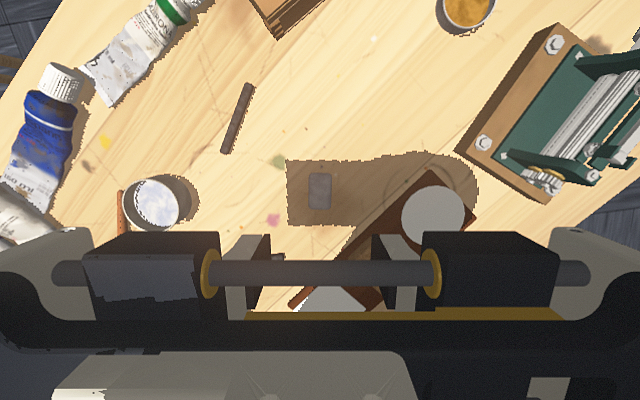

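The rubber lies at (309–331, 172–209), square to the tool and centred under it at (320,191).

Call:
step_arm(rows=[[0.3,[0,0,-35],[0,0,0]],[0.3,[0,0,-70],[0,0,0]],[0.3,[0,0,-105],[0,0,0]],[0.3,[0,0,-135],[0,0,0]],[0.3,[0,0,-145],[0,0,0]]])

```text
clock: 7.75
tool_pos: [0.4893, 0.2953, 0.0061]
orientation: [179.7, 0.2, -8.3]
force: [-1.5, -0.4, -0.1]
opening: 0.061
gripper_force: 0.0
```

Call:
step_arm(rows=[[0.3,[0,0,-5.5],[0,0,0]],[0.3,[0,0,-5.5],[0,0,0]],[0.9,[0,0,-5.5],[0,0,0]],[0.9,[0,0,-5.5],[0,0,0]],[0.9,[0,0,-5.5],[0,0,0]]])

```text
clock: 8.17
tool_pos: [0.4923, 0.2983, 0.0063]
orientation: [-179.9, -0.1, -8.3]
force: [0.7, 0.8, 0.7]
opening: 0.0465
gripper_force: 0.0
```

Call:
step_arm(rows=[[0.9,[0,0,0],[0,0,0]],[0.9,[0,0,0],[0,0,0]],[0.9,[0,0,0],[0,0,0]],[0.9,[0,0,0],[0,0,0]],[0.9,[0,0,0],[0,0,0]]])

```text
clock: 8.58
tool_pos: [0.4916, 0.2975, 0.005]
orientation: [-180.0, -0.0, -8.3]
force: [-1.7, -0.8, 5.8]
opening: 0.0255
gripper_force: 30.0
```

Call:
step_arm(rows=[[0.9,[0,0,15],[0,0,0]],[0.9,[0,0,40],[0,0,0.08]],[0.9,[-5,-3,65],[0,0,0.16]],[0.9,[-15,-9,75],[0,0,0.24]],[0.9,[-27,-16,75],[0,0,0.32]]])

```text
clock: 9.0
tool_pos: [0.4658, 0.2827, 0.0822]
orientation: [-179.8, -0.2, 10.3]
force: [-0.3, 0.4, -0.5]
opening: 0.0257
gripper_force: 30.0
```

Call:
step_arm(rows=[[0.9,[-17,-10,0],[0,0,0.1]],[0.9,[-37,-21,0],[0,0,0.2]],[0.9,[-57,-33,0],[0,0,0.3]],[0.9,[-70,-40,0],[0,0,0.4]],[0.9,[-70,-40,0],[0,0,0.5]]])

```text
clock: 9.42
tool_pos: [0.3918, 0.2391, 0.0793]
orientation: [-180.0, 0.1, 38.9]
force: [-0.8, -0.7, 0.0]
opening: 0.0253
gripper_force: 30.0
```

Call:
step_arm(rows=[[0.9,[0,0,-15],[0,0,0]],[0.9,[0,0,-30],[0,0,0]],[0.9,[0,0,-35],[0,0,0]],[0.9,[0,0,-35],[0,0,0]],[0.9,[0,0,-35],[0,0,0]]])

```text
clock: 9.83
tool_pos: [0.3945, 0.2412, 0.0445]
orientation: [180.0, 0.0, 38.7]
force: [0.3, -0.3, -0.1]
opening: 0.0254
gripper_force: 30.0
```

Call:
step_arm(rows=[[0.9,[0,0,-3],[0,0,0]],[0.9,[0,0,-5.5],[0,0,0]],[0.9,[0,0,-7],[0,0,0]],[0.9,[0,0,-7],[0,0,0]],[0.9,[0,0,-7],[0,0,0]]])

```text
clock: 10.25
tool_pos: [0.3945, 0.2413, 0.0376]
orientation: [180.0, -0.0, 38.7]
force: [0.6, 0.7, -0.2]
opening: 0.0256
gripper_force: 30.0
```

Call:
step_arm(rows=[[0.4,[0,0,0],[0,0,0]],[0.4,[0,0,0],[0,0,0]],[0.4,[0,0,0],[0,0,0]],[0.4,[0,0,10],[0,0,0]],[0.4,[0,0,30],[0,0,0]]])

```text
clock: 10.67
tool_pos: [0.3934, 0.24, 0.0661]
orientation: [179.9, 0.2, 38.7]
force: [0.2, -0.7, -0.6]
opening: 0.0509
gripper_force: 0.0
```

Call:
step_arm(rows=[[0,[0,0,30],[0,0,0]],[0,[5,10,60],[0,0,-0.12]],[0,[10,20,90],[0,0,-0.24]],[0,[15,30,120],[0,0,-0.36]],[0,[20,41,130],[0,0,-0.47]]])

```text
clock: 11.08
tool_pos: [0.4161, 0.284, 0.2026]
orientation: [-179.8, -0.3, 11.4]
force: [0.2, 0.6, 0.7]
opening: 0.0803
gripper_force: 0.0
```

Call:
step_arm(rows=[[0,[6,12,0],[0,0,-0.11]],[0,[12,24,0],[0,0,-0.22]],[0,[18,36,0],[0,0,-0.33]],[0,[24,48,0],[0,0,-0.44]],[0,[30,60,0],[0,0,-0.55]]])

```text
clock: 11.5
tool_pos: [0.4447, 0.3429, 0.1976]
orientation: [-180.0, 0.0, -20.1]
force: [-0.4, -0.3, 0.8]
opening: 0.0876
gripper_force: 0.0
```

Call:
step_arm(rows=[[0,[6,12,0],[0,0,-0.11]],[0,[12,24,0],[0,0,-0.22]],[0,[18,36,0],[0,0,-0.33]],[0,[24,48,0],[0,0,-0.44]],[0,[30,60,0],[0,0,-0.55]]])

```text
clock: 11.92
tool_pos: [0.4747, 0.4028, 0.1974]
orientation: [180.0, -0.0, -51.6]
force: [-0.5, -0.5, 0.1]
opening: 0.0877
gripper_force: 0.0
```

Call:
step_arm(rows=[[0,[8,16,0],[0,0,-0.11]],[0,[16,34,0],[0,0,-0.22]],[0,[24,50,0],[0,0,-0.33]],[0,[32,68,0],[0,0,-0.44]],[0,[33,70,0],[0,0,-0.5]]])

```text
clock: 12.33
tool_pos: [0.5083, 0.4745, 0.1965]
orientation: [180.0, -0.0, -80.2]
force: [0.1, -0.2, -0.1]
opening: 0.0876
gripper_force: 0.0
```

```bash
python3 - <<'E'
from h import *
m=ctrl.camera_model("wrist");im=ctrl.snapshot("wrist")[:,:,::-1].copy()
import pickle;pickle.dump(m,open("w4.pkl","wb"))
cv2.imwrite("pics/w4.png",im)
print(proj(m,[(.507,.472,.033)]),ctrl.get_obs()["joint_pos"])
E
```

```text
[[320.93081094 187.35017497]] [ 5.90392344e+01  2.34259110e+01  1.06306867e+00 -7.19883698e-05
 -6.76968822e+01 -4.93834737e+01]
```

View pics/w4.png

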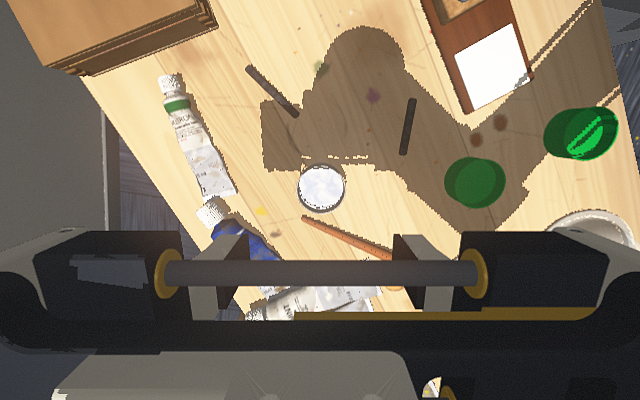

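The large dipper's rim centre is at (322,186), almost exactly where predicted. The brush and tubes are clear of the finger paths.

Call:
step_arm(rows=[[0,[0,-1,-36],[0,0,0]],[0,[0,-1,-74],[0,0,0]],[0,[0,-1,-112],[0,0,0]],[0,[0,-1,-145],[0,0,0]],[0,[0,-1,-170],[0,0,0]]])

```text
clock: 12.8
tool_pos: [0.5063, 0.4696, 0.0245]
orientation: [179.9, -0.1, -79.8]
force: [-0.2, 0.0, 0.1]
opening: 0.0874
gripper_force: 0.0
```

Call:
step_arm(rows=[[0,[0,0,-12],[0,0,0]],[0,[0,0,-19],[0,0,0]],[0,[0,0,-20],[0,0,0]],[0.6,[0,0,-20],[0,0,0]],[0.6,[0,0,-20],[0,0,0]]])

```text
clock: 13.22
tool_pos: [0.5083, 0.4724, 0.0096]
orientation: [-179.9, 0.1, -79.9]
force: [0.3, 0.5, 0.1]
opening: 0.0796
gripper_force: 0.0
```

Call:
step_arm(rows=[[0.6,[0,0,0],[0,0,0]],[0.6,[0,0,0],[0,0,0]],[0.6,[0,0,0],[0,0,0]],[0.6,[0,0,0],[0,0,0]],[0.6,[0,0,0],[0,0,0]]])

```text
clock: 13.63
tool_pos: [0.5078, 0.4718, 0.0086]
orientation: [-179.9, 0.0, -79.9]
force: [-2.2, -1.7, 6.1]
opening: 0.0582
gripper_force: 30.0
```

Call:
step_arm(rows=[[0.6,[0,0,12],[0,0,0]],[0.6,[0,0,36],[0,0,0]],[0.6,[0,0,66],[0,0,0]],[0.6,[-2,-10,92],[0,0,0]],[0.6,[-6,-30,100],[0,0,0.04]]])

```text
clock: 14.05
tool_pos: [0.5033, 0.4443, 0.1126]
orientation: [-179.7, 0.2, -77.5]
force: [0.7, 0.9, 0.2]
opening: 0.0583
gripper_force: 30.0
```

Call:
step_arm(rows=[[0.6,[-6,-30,0],[0,0,0.06]],[0.6,[-12,-60,0],[0,0,0.12]],[0.6,[-18,-90,0],[0,0,0.18]],[0.6,[-24,-120,0],[0,0,0.24]],[0.6,[-30,-150,0],[0,0,0.3]]])

```text
clock: 14.47
tool_pos: [0.4709, 0.2899, 0.1082]
orientation: [-180.0, 0.0, -60.3]
force: [0.5, 0.1, -0.8]
opening: 0.058
gripper_force: 30.0
```

Call:
step_arm(rows=[[0.6,[-6,-30,0],[0,0,0.06]],[0.6,[-12,-60,0],[0,0,0.12]],[0.6,[-18,-90,0],[0,0,0.16]],[0.6,[-23,-108,0],[0,0,0.16]],[0.6,[-25,-116,0],[0,0,0.16]]])

```text
clock: 14.88
tool_pos: [0.4454, 0.1731, 0.1081]
orientation: [180.0, 0.0, -51.4]
force: [0.5, 1.0, -0.5]
opening: 0.0576
gripper_force: 30.0
```

Call:
step_arm(rows=[[0.6,[0,0,0],[0,0,0]],[0.6,[0,0,0],[0,0,0]],[0.6,[0,0,-15],[0,0,0]],[0.6,[0,0,-35],[0,0,0]],[0.6,[0,0,-50],[0,0,0]]])

```text
clock: 15.3
tool_pos: [0.4471, 0.1768, 0.0568]
orientation: [-179.9, 0.0, -51.3]
force: [0.2, 0.5, -1.2]
opening: 0.0577
gripper_force: 30.0
```

```bash
python3 - <<'E'
from h import *
m=ctrl.camera_model("wrist");im=ctrl.snapshot("wrist")[:,:,::-1].copy()
import pickle;pickle.dump(m,open("w5.pkl","wb"))
cv2.imwrite("pics/w5.png",im)
print(ctrl.get_obs()["tool_pos"])
E
```

```text
[0.44557543 0.1756422  0.05417024]
```

View pics/w5.png

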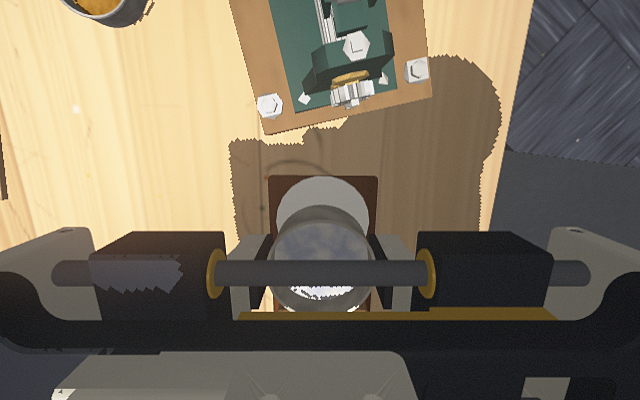

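The held dipper is at u≈321. The coaster's far edge is at (322,176), and the board's end corners are at (269,177) and (378,177).

```bash
python3 - <<'E'
from h import *
import pickle
m=pickle.load(open("w5.pkl","rb"))
f=lambda p,z:(ray(m,p,z)*1000)[:,:2]
q=f([(269,177),(378,177)],.008);d=q[0]-q[1];print(q,np.hypot(*d),np.degrees(np.arctan2(d[1],d[0])))
e=np.array([np.cos(np.radians(-51.3)),np.sin(np.radians(-51.3))])
print("from end",q.mean(0)-35*e)
print("from coaster edge",f((322,176),.012)-36*e)
print("sides mean",f([(275.5,213),(369,213)],.012).mean(0))
# model check: rim circles
for c in[(.4475,.1752)]:
    a=np.linspace(0,6.28,9)[:-1]
    print(proj(m,[(c[0]+.036*np.cos(t),c[1]+.036*np.sin(t),.012) for t in a]).round())
E
```

```text
[[498.19315184 173.94044919]
 [434.41718701 122.78042886]] 81.76014536534004 38.73600731222163
from end [444.42167646 175.67550328]
from coaster edge [[445.59701659 176.04040869]]
sides mean [450.1068838  170.01743292]
[[283. 191.]
 [274. 225.]
 [292. 254.]
 [326. 262.]
 [356. 247.]
 [368. 215.]
 [351. 184.]
 [315. 174.]]
```

Call:
step_arm(rows=[[0.6,[0,0,-12],[0,0,0]],[0.6,[0,0,-22],[0,0,0]],[0.6,[0,0,-29],[0,0,0]],[0.6,[0,0,-32],[0,0,0]],[0.6,[0,0,-33.5],[0,0,0]]])

```text
clock: 15.77
tool_pos: [0.4467, 0.1759, 0.0238]
orientation: [180.0, -0.0, -51.2]
force: [0.2, -0.0, -0.9]
opening: 0.0581
gripper_force: 30.0
```

Call:
step_arm(rows=[[0.6,[0,0,0],[0,0,0]],[0.6,[0,0,0],[0,0,0]],[0.6,[0,0,0],[0,0,0]],[0.6,[0,0,0],[0,0,0]],[0.6,[0,0,0],[0,0,0]]])

```text
clock: 16.18
tool_pos: [0.4466, 0.1755, 0.0244]
orientation: [-180.0, 0.0, -51.3]
force: [-0.6, 0.9, -1.5]
opening: 0.0582
gripper_force: 30.0
```

Call:
step_arm(rows=[[0.6,[0,0,-1],[0,0,0]],[0.6,[0,0,-2],[0,0,0]],[0.6,[0,0,-2.5],[0,0,0]],[0.6,[0,0,-3],[0,0,0]],[0.6,[0,0,-3],[0,0,0]]])

```text
clock: 16.6
tool_pos: [0.4464, 0.1753, 0.0209]
orientation: [180.0, 0.0, -51.3]
force: [0.9, 0.6, -0.4]
opening: 0.0581
gripper_force: 30.0
```

Call:
step_arm(rows=[[0.6,[0,0,-0.5],[0,0,0]],[0.6,[0,0,-1],[0,0,0]],[0.6,[0,0,-1.5],[0,0,0]],[0.6,[0,0,-1.5],[0,0,0]],[0.6,[0,0,-1.5],[0,0,0]]])

```text
clock: 17.02
tool_pos: [0.4465, 0.1753, 0.0205]
orientation: [-180.0, -0.0, -51.2]
force: [-4.4, -1.6, 13.5]
opening: 0.0584
gripper_force: 30.0
```

Call:
step_arm(rows=[[0,[0,0,0],[0,0,0]],[0,[0,0,0],[0,0,0]],[0,[0,0,0],[0,0,0]],[0,[0,0,0],[0,0,0]],[0,[0,0,0],[0,0,0]]])

```text
clock: 17.43
tool_pos: [0.4465, 0.1753, 0.0194]
orientation: [180.0, -0.0, -51.3]
force: [0.0, -0.4, 0.1]
opening: 0.0847
gripper_force: 0.0
```

Call:
step_arm(rows=[[0,[0,0,15],[0,0,0]],[0,[0,0,45],[0,0,0]],[0,[0,0,85],[0,0,0]],[0,[0,0,125],[0,0,0]],[0,[0,0,160],[0,0,0]]])

```text
clock: 17.85
tool_pos: [0.4465, 0.1752, 0.182]
orientation: [-180.0, -0.0, -51.3]
force: [1.3, 0.7, -0.3]
opening: 0.0874
gripper_force: 0.0
```

Call:
step_arm(rows=[[0,[38,-7,10],[0,0,-0.03]],[0,[77,-14,10],[0,0,-0.06]],[0,[115,-21,10],[0,0,-0.09]],[0,[154,-28,10],[0,0,-0.117]],[0,[180,-33,10],[0,0,-0.117]]])

```text
clock: 18.27
tool_pos: [0.6293, 0.1415, 0.189]
orientation: [180.0, -0.0, -58.1]
force: [-1.1, 0.7, 0.1]
opening: 0.0876
gripper_force: 0.0
```

Call:
step_arm(rows=[[0,[20,-3,0],[0,0,0]],[0,[26,-4,0],[0,0,0]],[0,[26,-4,0],[0,0,0]],[0,[26,-4,0],[0,0,0]],[0,[26,-4,0],[0,0,0]]])

```text
clock: 18.68
tool_pos: [0.6515, 0.1385, 0.1896]
orientation: [180.0, 0.0, -57.9]
force: [-1.0, 0.6, 0.9]
opening: 0.0876
gripper_force: 0.0
```

```bash
python3 - <<'E'
from h import *
m=ctrl.camera_model("wrist");im=ctrl.snapshot("wrist")[:,:,::-1].copy()
import pickle;pickle.dump(m,open("w6.pkl","wb"))
cv2.imwrite("pics/w6.png",im)
print(proj(m,[(.6525,.138,.021)]),ctrl.get_obs()["tool_pos"])
E
```

```text
[[319.26962634 187.0501742 ]] [0.65150429 0.13867472 0.18993077]
```

View pics/w6.png

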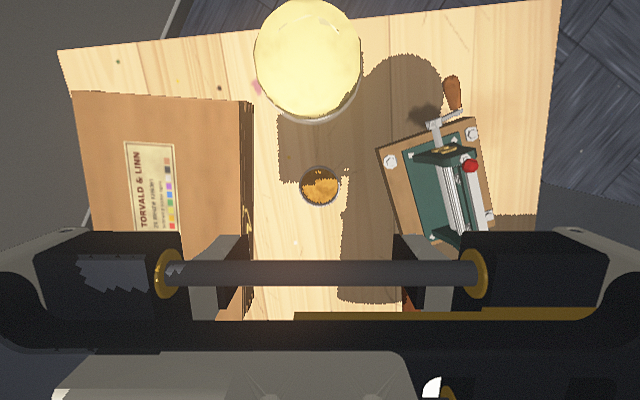

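The dipper's rim is at (320,185), again as predicted. The jar is above it at (308,58) and the wringer lies on the right along the closing line, so I'm checking clearances.

```bash
python3 - <<'E'
from h import *
import pickle
m=pickle.load(open("w6.pkl","rb"));t=ctrl.camera_model("top")
f=lambda p,z:(ray(m,p,z)*1000).round()[:,:2].tolist()
print("dipper",f((320,185),.021))
print("jar base near",f((309,123),0.0),"lid l/r/c",[f([(254,60),(361,60),(308,58)],h) for h in(.1,.12,.14)])
print("jar lid top cam",[(ray(t,[(412,68),(445,72),(428,69)],h)*1000).round()[:,:2].tolist() for h in(.1,.12,.14)])
print("box top edge",f((241,150),.045),f((254,150),0))
print("wringer base corners",f([(377,150),(470,117),(405,245)],.012), "wringer green near",f((416,152),.06),f((416,152),.1),f((470,165),.12))
E
```

```text
dipper [[653.0, 135.0]]
jar base near [[702.0, 82.0]] lid l/r/c [[[761.0, 63.0], [688.0, 17.0], [725.0, 38.0]], [[755.0, 64.0], [688.0, 22.0], [722.0, 42.0]], [[749.0, 65.0], [688.0, 27.0], [719.0, 45.0]]]
jar lid top cam [[[738.0, 72.0], [729.0, -7.0], [736.0, 34.0]], [[730.0, 77.0], [722.0, 0.0], [728.0, 40.0]], [[722.0, 82.0], [715.0, 7.0], [721.0, 45.0]]]
box top edge [[747.0, 144.0]] [[743.0, 145.0]]
wringer base corners [[617.0, 65.0], [548.0, -22.0], [516.0, 146.0]] wringer green near [[593.0, 48.0]] [[606.0, 52.0]] [[569.0, 39.0]]
```

Call:
step_arm(rows=[[0,[1,-2,0],[0,0,-0.11]],[0,[1,-2,0],[0,0,-0.22]],[0,[1,-2,0],[0,0,-0.33]],[0,[1,-2,-15],[0,0,-0.42]],[0,[1,-2,-35],[0,0,-0.47]]])

```text
clock: 19.15
tool_pos: [0.654, 0.1374, 0.1572]
orientation: [-179.7, 0.1, -85.1]
force: [-0.2, 0.4, 0.4]
opening: 0.0875
gripper_force: 0.0
```

Call:
step_arm(rows=[[0,[0,0,-30],[0,0,0]],[0,[0,0,-60],[0,0,0]],[0,[0,0,-90],[0,0,0]],[0,[0,0,-115],[0,0,0]],[0,[0,0,-130],[0,0,0]]])

```text
clock: 19.57
tool_pos: [0.6512, 0.1363, 0.0223]
orientation: [179.8, -0.0, -84.9]
force: [0.1, 0.6, -0.2]
opening: 0.0874
gripper_force: 0.0
```

Call:
step_arm(rows=[[0,[0,0,-10],[0,0,0]],[0,[0,0,-17],[0,0,0]],[0,[0,0,-19.5],[0,0,0]],[0,[0,0,-19.5],[0,0,0]],[0.7,[0,0,-19.5],[0,0,0]]])

```text
clock: 19.98
tool_pos: [0.6541, 0.1368, 0.0063]
orientation: [-179.9, 0.0, -84.9]
force: [-0.0, 0.2, 0.3]
opening: 0.0847
gripper_force: 0.0
```

Call:
step_arm(rows=[[0.7,[0,0,0],[0,0,0]],[0.7,[0,0,0],[0,0,0]],[0.7,[0,0,0],[0,0,0]],[0.7,[0,0,0],[0,0,0]],[0.7,[0,0,0],[0,0,0]]])

```text
clock: 20.4
tool_pos: [0.6536, 0.1364, 0.0053]
orientation: [-180.0, 0.0, -84.9]
force: [-1.1, -0.0, 0.8]
opening: 0.0531
gripper_force: 0.0
```

Call:
step_arm(rows=[[0.7,[0,0,0],[0,0,0]],[0.7,[0,0,0],[0,0,0]],[0.7,[0,0,0],[0,0,0]],[0.7,[0,0,0],[0,0,0]],[0.7,[0,0,0],[0,0,0]]])

```text
clock: 20.82
tool_pos: [0.6535, 0.1363, 0.0052]
orientation: [-180.0, -0.0, -84.9]
force: [-0.6, 0.2, 2.3]
opening: 0.0472
gripper_force: 30.0
```

Call:
step_arm(rows=[[0.7,[0,0,12],[0,0,0]],[0.7,[0,0,36],[0,0,0]],[0.7,[0,0,70],[0,0,0]],[0.7,[0,0,100],[0,0,0]],[0.7,[-15,8,115],[0,0,0]]])

```text
clock: 21.23
tool_pos: [0.6418, 0.1441, 0.1249]
orientation: [-179.7, 0.0, -84.9]
force: [1.2, 0.8, 0.5]
opening: 0.0471
gripper_force: 30.0
```

Call:
step_arm(rows=[[0.7,[-26,14,0],[0,0,0.05]],[0.7,[-52,28,0],[0,0,0.1]],[0.7,[-78,43,0],[0,0,0.15]],[0.7,[-104,57,0],[0,0,0.2]],[0.7,[-130,71,0],[0,0,0.25]]])

```text
clock: 21.65
tool_pos: [0.5073, 0.2158, 0.1208]
orientation: [-180.0, 0.0, -70.4]
force: [-0.8, 0.9, -0.0]
opening: 0.0468
gripper_force: 30.0
```

Call:
step_arm(rows=[[0.7,[-26,14,0],[0,0,0.06]],[0.7,[-52,28,0],[0,0,0.13]],[0.7,[-78,43,0],[0,0,0.2]],[0.7,[-104,57,0],[0,0,0.27]],[0.7,[-130,71,0],[0,0,0.337]]])

```text
clock: 22.07
tool_pos: [0.3773, 0.2869, 0.1208]
orientation: [-179.9, 0.0, -51.1]
force: [0.6, 0.8, -0.2]
opening: 0.0473
gripper_force: 30.0
```

Call:
step_arm(rows=[[0.7,[-20,11,0],[0,0,0]],[0.7,[-32,18,0],[0,0,0]],[0.7,[-37,21,0],[0,0,0]],[0.7,[-37,21,-20],[0,0,0]],[0.7,[-37,21,-35],[0,0,0]]])

```text
clock: 22.48
tool_pos: [0.3415, 0.3082, 0.0856]
orientation: [-179.9, 0.1, -51.2]
force: [-0.4, -0.3, -0.2]
opening: 0.0473
gripper_force: 30.0
```

```bash
python3 - <<'E'
from h import *
m=ctrl.camera_model("wrist");im=ctrl.snapshot("wrist")[:,:,::-1].copy()
import pickle;pickle.dump(m,open("w7.pkl","wb"))
cv2.imwrite("pics/w7.png",im)
print(ctrl.get_obs()["tool_pos"])
E
```

```text
[0.34063567 0.30619852 0.08258359]
```

View pics/w7.png

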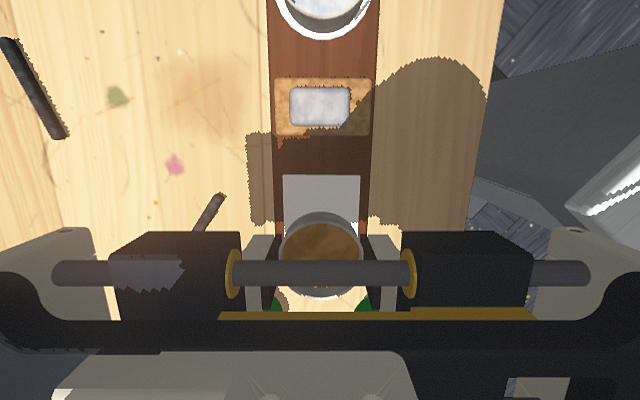

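The held small dipper is over the square coaster, whose far edge is row 175, columns 283–360. The block spans (275–371, 78–136) with the rubber at (289–350, 87–127), and the large dipper stands centred on the round coaster.

```bash
python3 - <<'E'
from h import *
import pickle
m=pickle.load(open("w7.pkl","rb"))
f=lambda p,z:(ray(m,p,z)*1000).round(1)[:,:2]
e=np.array([np.cos(np.radians(-51.3)),np.sin(np.radians(-51.3))])
print("sq",f([(283,175.5),(360,175.5)],.012).mean(0)-33*e)
b=f([(275,78),(371,78),(371,136),(275,136)],.032);r=f([(289,87),(350,87),(350,127),(289,127)],.044)
print("block",b.mean(0),"rub",r.mean(0))
E
```

```text
sq [339.41699234 309.05420344]
block [392.175 241.675] rub [393.8 243.6]
```

Call:
step_arm(rows=[[0.7,[0,1,-18],[0,0,0]],[0.7,[0,1,-36],[0,0,0]],[0.7,[0,1,-52],[0,0,0]],[0.7,[0,1,-61],[0,0,0]],[0.7,[0,1,-65],[0,0,0]]])

```text
clock: 22.95
tool_pos: [0.3416, 0.3077, 0.0193]
orientation: [179.9, -0.1, -51.3]
force: [-0.5, -0.7, 0.4]
opening: 0.0469
gripper_force: 30.0
```

Call:
step_arm(rows=[[0.7,[0,0,0],[0,0,0]],[0.7,[0,0,0],[0,0,0]],[0.7,[0,0,0],[0,0,0]],[0.7,[0,0,0],[0,0,0]],[0.7,[0,0,0],[0,0,0]]])

```text
clock: 23.37
tool_pos: [0.3417, 0.3088, 0.0207]
orientation: [-179.9, 0.0, -51.3]
force: [0.3, -0.5, -0.8]
opening: 0.0475
gripper_force: 30.0
```

Call:
step_arm(rows=[[0.7,[-1,0,-1],[0,0,0]],[0.7,[-1,-1,-2],[0,0,0]],[0.7,[-1,-1,-3],[0,0,0]],[0.7,[-1,-1,-3.5],[0,0,0]],[0.7,[-1,-1,-3.5],[0,0,0]]])

```text
clock: 23.78
tool_pos: [0.3404, 0.3072, 0.0171]
orientation: [180.0, -0.0, -51.3]
force: [-3.1, -1.3, 10.4]
opening: 0.0473
gripper_force: 30.0
```

Call:
step_arm(rows=[[0.7,[0,0,-0.5],[0,0,0]],[0.7,[0,0,-0.5],[0,0,0]],[0.2,[0,0,-0.5],[0,0,0]],[0.2,[0,0,-0.5],[0,0,0]],[0.2,[0,0,-0.5],[0,0,0]]])

```text
clock: 24.2
tool_pos: [0.3405, 0.3074, 0.016]
orientation: [-180.0, 0.0, -51.3]
force: [0.3, -0.1, -0.3]
opening: 0.062
gripper_force: 0.0
```

Call:
step_arm(rows=[[0,[0,0,0],[0,0,0]],[0,[0,0,0],[0,0,0]],[0,[0,0,0],[0,0,0]],[0,[0,0,20],[0,0,0]],[0,[0,0,50],[0,0,0]]])

```text
clock: 24.62
tool_pos: [0.3394, 0.3053, 0.0643]
orientation: [179.7, -0.1, -51.3]
force: [0.4, 1.0, -0.2]
opening: 0.0867
gripper_force: 0.0
```

Call:
step_arm(rows=[[0,[0,0,35],[0,0,0]],[0,[0,0,70],[0,0,0]],[0,[-5,30,105],[0,0,0]],[0,[-10,60,125],[0,0,0]],[0,[-15,90,125],[0,0,0]]])

```text
clock: 25.03
tool_pos: [0.3268, 0.4009, 0.1972]
orientation: [-179.5, 0.2, -51.3]
force: [1.0, 0.8, 0.5]
opening: 0.0876
gripper_force: 0.0
```

```bash
python3 - <<'E'
from h import *
m=ctrl.camera_model("wrist");im=ctrl.snapshot("wrist")[:,:,::-1].copy()
import pickle;pickle.dump(m,open("w8.pkl","wb"))
cv2.imwrite("pics/w8.png",im)
print(ctrl.get_obs()["tool_pos"])
E
```

```text
[0.32610217 0.40491939 0.1943949 ]
```

View pics/w8.png

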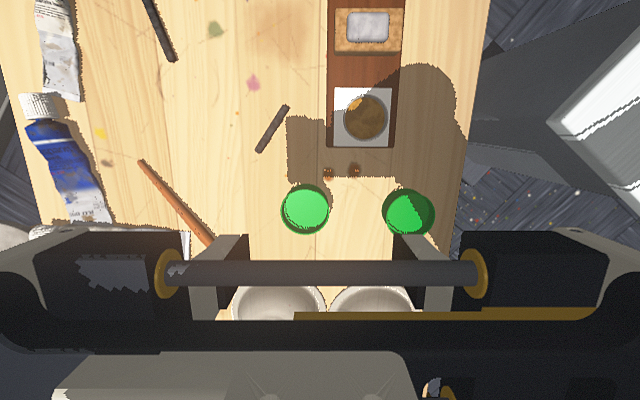

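The small dipper's rim centre is at (366,117) and the coaster spans (333–394, 87–148), so it is well centred. I'm checking that numerically and looking at the large dipper from the top camera.

```bash
python3 - <<'E'
from h import *
import pickle
m=pickle.load(open("w8.pkl","rb"))
f=lambda p,z:(ray(m,p,z)*1000).round(1)[:,:2]
print(f((366,117),.033),f([(333,87),(391,87),(394,148),(334,148)],.012).mean(0),"block",f([(336,9),(403,9),(403,53),(336,53)],.032).mean(0))
im=ctrl.snapshot("top")[140:260,260:420,::-1]
cv2.imwrite("pics/t2.png",cv2.resize(im,None,fx=4,fy=4,interpolation=cv2.INTER_CUBIC))
E
```

```text
[[338.4 307.6]] [338.1   308.575] block [390.7   242.425]
```

View pics/t2.png

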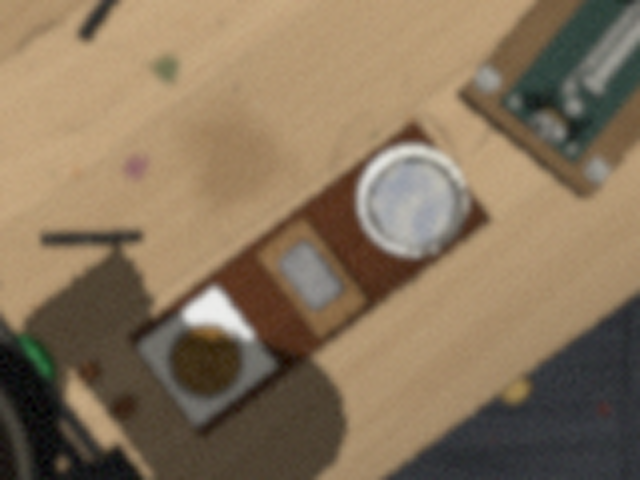

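The top crop shows both dippers centred on their coasters, at (413,200) and (206,361). The block and rubber are centred at (313,277) and the charcoal hasn't moved. I'm handing the job in.

```bash
python3 -c "
from plant import ctrl
print(ctrl.close_job())"
```

```text
the job is handed in; nothing more can be done
None
```

I handed the job in at about 25 s on the robot's clock; in the last pictures both dippers are centred on their coasters, the block and rubber are centred on the board, and the charcoal is where it was, but the hand-in returned no verdict.

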